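# Feed the brass trim weight through the chute flap

### The job

Using only the fingertips, slide the brass weight across the deck of the feed station until it lies along the blue fence, then push it endwise through the orange gravity flap so that it drops down into the catch tray. Draw the fingers back out of the mouth so that the flap swings fully shut. Never lift the weight off the deck, and leave the other things on the bench alone.

Things in the scene. Friction and masses are not known exactly. Their poses are not given: they have to be found in the camera images.
- feed_station: fixed grey feed station, 266 mm long. Origin: on the bench (z = 0) under the middle of the chute mouth, in the plane of the closed flap; x axis = feed direction into the mouth, y left, z up. Its bare aluminium deck is 70 mm above the bench and spans x -130 to 0, y -106 to +44 mm, with no rim on the right and at the near end. The positions below are in its frame.
- fence_face (a point): middle of the foot of the blue fence's guiding face, at x -66, y +20 mm, deck height. The fence runs along the station's x from -126 to -6 mm, 20 mm high above the deck, on the left of the lane.
- mouth (a point): middle of the mouth at deck height (x 0, y 0, z 70 mm). It is open above, between two thin cheeks (inner faces at y -32 and +32 mm, tops 40 mm above the deck, x -8 to +12 mm); the flap's straps leave 52 mm clear between them. Behind it the sill goes on level to x +32 mm.
- tray (a point): middle of the catch tray's rubber pad (x +95, z 12 mm), at the foot of a steep slide that begins at the sill edge (x +32 mm). Open-topped, inside y -32 to +32, up to x +132 mm; walls 86 mm high above the bench. The weight tips over the sill edge and slides down by itself once its middle is past the edge.
- flap (a joint): swing of the orange flap (rad): 0 hanging shut, grows as the lip swings inwards (+x), up to 1.75. Hangs on side straps from pins 36 mm above the deck at x 0, nothing across the mouth above the panel: a finger pointing down can follow the weight to about 12 mm past x 0. Panel 52 mm wide, 2 to 21 mm above the deck, 25 g; the weight's nose pushes it open with under 1 N; it falls shut by its weight.
- flap_lip (a point): middle of the lower edge of the orange flap panel
- brass_weight: flat brass trim weight 34 x 60 mm, 18 mm high, about 0.18 kg, with two countersunk holes in its top. Origin: centre of the underside; its y axis is the long (60 mm) direction, z up. It starts on the deck right of the fence lane, its long side roughly along the station's x (within 0.25 rad). Push it low. Lying along the fence, its middle is at y +3 mm in the station's frame.
- trial_block: aluminium block with three brass pegs standing on it, 32 x 56 x 27 mm, on the bench; bystander, leave alone; origin at the centre of its underside
- dish_1: small white dish of putty, 33 mm across, 12 mm high; bystander; origin at the centre of its underside
- screw_jar: clear jar of screws with grey cap, 49 mm across, 58 mm high; bystander; origin at the centre of its underside
- tape_roll: roll of tan tape lying flat, 100 mm across, 18 mm high; bystander; origin at the centre of its underside
- caliper: digital caliper lying flat, 64 x 170 x 12 mm, long direction along its y; bystander; origin at the centre of its underside
- brush: small flat brush with a wooden handle lying on the bench, 16 x 139 x 11 mm, long direction along its y; bystander; origin at the centre of its underside
Not all that is in view belongs to the job. Several things have the shape of the brass_weight; the one meant has the colours described above.

How it is judged:
By the outcome, as a careful person would: the job done as asked, in the order asked, and still so for the second after the job is handed in, with the robot touching nothing.
It also fails if it takes over 50 s, if anything falls off the work surface, if the arm or the gripper's body presses on something with over 40 N, if the wrist force passes 120 N, or if a joint passes its speed limit or range.

### The arm

A 6-joint arm with a two-finger parallel gripper is mounted at the origin on a cart in front of the work surface, level with it; the furniture and walls round the work are solid. World frame = base frame: x ahead of the robot, y to its left, z up, the work surface at z = 0. Lengths are in mm, angles in degrees, forces in N, time in s.
With the tool pointing down it reaches from about 350 to 850 mm from the base axis. Payload 8.1 kg.
Tool frame: the origin (TCP) lies midway between the tips of the shut fingers; the grasp point (between the pads) lies 19 mm behind it (hold_point_z is the distance from the TCP to the grasp point, in mm); z points along the fingers, y is the direction in which the jaws open and shut (so a half turn about z gives the same grasp; the last joint's range is limited). The gripper opens to 85 mm and grips with 20 to 120 N. Pads are 22 mm wide; open, the fingers measure 114 mm over their backs; the gripper's body (76 mm by 85 mm) begins 54 mm behind the grasp point. The pads swing forward as they close: fully open they stand 13 mm farther back than shut.
Start: joints at [-70.669, 7.471, 85.268, -0, 87.261, -4.893], TCP at [246.209, -547.162, 231.292] pointing down, gripper open.
Joint ranges: [-169.43, 169.43], [-51.17, 129.36], [1.28, 143.12], [-76.62, 256.62], [0, 156.53], [-152.29, 152.29]. Speed limits (degrees/s): [136.94, 136.94, 159.86, 180, 180, 180].

### API

Orientations are given as [roll, pitch, yaw] about the fixed x, y, z axes, in that order (R = Rz(yaw) Ry(pitch) Rx(roll)).
In Python, from bench import sense, snapshot, camera_params, hand_in, hold_point_z gives the robot as it stands.
- The arm moves only by the tool servo_tool, never from a script. Its argument "motion" is a list of rows, each a list of 7 numbers: the finger opening in mm, from 0 to 85.4, then the shift along the tool's x, y, z in mm, then the turn, a rotation vector about the tool's x, y, z in rad. A call has 1 to 10 rows; each row shifts and turns the pose as measured when the row begins, along the tool's axes as they then stand; what a row does not reach is not made up. A row lasts 1/10 s, in which the tool goes at most 50 mm and 8.59 degrees, less where a joint would pass 70% of its speed; a pose out of reach is approached as far as the arm can. A call with a gripper value outside its range is refused whole. The fingers move at their own pace and stop on an object; "force" is the grip in N (left out, the last holds). Time passes only in rows, so rows that do not move let the fingers close. It gives the time, the measured TCP pose, the force and the opening at its end, in the units of the state.
- sense(): the state, without advancing time (a new reading comes with each control period).
- snapshot(name): name is "side" or "top"; returns the picture (420x560x3 uint8, blue, green, red); there is no depth.
- camera_params(name): a dict with "fx", "fy", "cx", "cy" (pixels), "R" (3x3) and "t" (3): a world point X has camera coordinates R X + t. Camera axes: x right, y down, z forward; pixel columns grow to the right and rows downward; lengths in mm; the calibration is good to about 2 mm. A picture is of the moment at which its call begins. camera_params takes no time and is no camera call.
- hand_in(): hands the job in, once; it reports no verdict.
The state is a dict: "time": time; "joint_pos": joint angles; "qd": joint speeds; "joint_efforts": joint torques, N m; "tool_pos": TCP position; "tcp_rot": TCP orientation; "ft_force": force on the tool from outside, world axes, zero at the start; "wrist_torque": the same for the moment, N m; "finger_gap": finger opening in mm.
Only numpy, scipy, OpenCV 4.12 (cv2) and the standard library are available. Lean on these libraries where they do the work, as an engineer would, in place of code of your own. Each camera call takes 0.05 s, during which the arm holds its last target. There are 200 camera calls.

## Working session

There is one attempt and no reset: what is moved stays moved. The work goes in short steps, Python scripts to look and compute and a tool call to move; the robot and the scene stay as the last step left them, time stands still between calls to the robot, and variables do not carry over. Pictures are saved under pics/ and viewed, about 8 in all and at most 12, crops included, and the job is handed in when it is done.

Besides the shell and the picture viewer there is one more tool, called as name(argument=value, ...), one argument or row to a line, values as JSON. servo_tool: Moves the arm, as the interface text tells. Its arguments: {"type":"object","properties":{"motion":{"type":"array"},"force":{"type":"number"}},"required":["motion"]}

```bash
mkdir -p pics; python3 - <<'E'
from bench import *
import cv2
for n in("top","side"):
    cv2.imwrite(f"pics/{n}0.png",snapshot(n))
    p=camera_params(n);print(n,p)
print(sense())
E
```

```text
top {'fx': 518.1831604147498, 'fy': 518.1831604147498, 'cx': 289.13496775449727, 'cy': 210.2505127964999, 'R': array([[-0.00842372, -0.99991089, -0.01035651],
       [-0.99616588,  0.00929315, -0.08698947],
       [ 0.08707796,  0.00958402, -0.9961554 ]]), 't': array([-190.73819785,  501.83702313, 1252.36334508])}
side {'fx': 452.5382039382418, 'fy': 452.5382039382418, 'cx': 280.93292613060527, 'cy': 208.2216171789706, 'R': array([[ 9.40668071e-01, -3.39328094e-01,  1.59119344e-04],
       [-1.70564244e-01, -4.73234793e-01, -8.64266550e-01],
       [ 2.93345221e-01,  8.12960808e-01, -5.03034100e-01]]), 't': array([-543.1167388 ,   61.19425466, 1057.67592517])}
{'time': 0.1, 'joint_pos': array([-7.06682269e+01,  7.51126702e+00,  8.53221476e+01, -4.64892415e-04,
        8.72630196e+01, -4.89177892e+00]), 'qd': array([ 0.05688063, -0.15352958, -0.18372018,  0.02039678,  0.12609606,
        0.0837013 ]), 'joint_efforts': array([ 5.43287624e-04, -5.70950103e+01, -5.01943016e+01, -3.57442912e-05,
        8.11624748e-03, -2.99021292e-05]), 'tool_pos': array([ 246.04376597, -546.68743952,  230.35282821]), 'tcp_rot': array([-1.79903877e+02, -7.76069341e-03,  2.42235681e+01]), 'ft_force': array([-0.76087925,  0.22520051, -1.04475751]), 'wrist_torque': array([ 0.00588812,  0.01627007, -0.07324585]), 'finger_gap': 85.34930822776631}
```

View pics/top0.png

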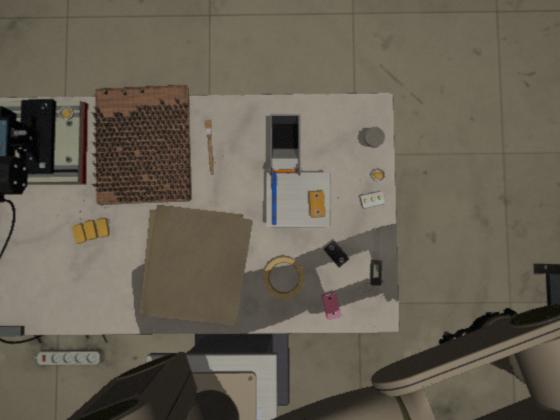

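View pics/side0.png

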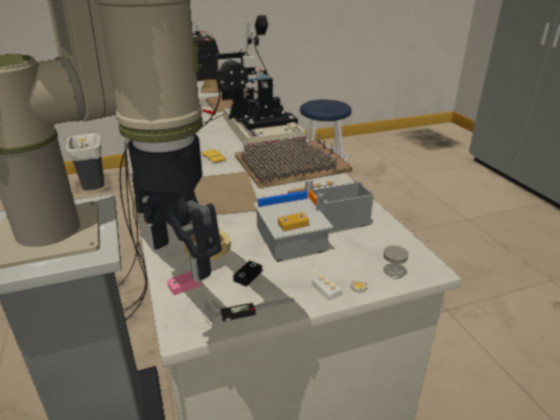

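Top view: the station deck is at about (298,200), with the blue fence at (274,198), the orange flap at (285,171) and the tray at (285,135). Weight-shaped candidates are the brass one on the deck (317,204), a pink one (331,305), a black one (336,253) and possibly the yellow items at (90,231). The one at (317,204) fits: it is brass and on the deck right of the fence. Next I'll confirm it in a crop and measure.

```bash
cat > h.py <<'E'
from bench import *
import cv2, numpy as np
def ray(n,uv,z):
    p=camera_params(n);R,t=p["R"],p["t"];c=-R.T@t
    out=[]
    for u,v in np.atleast_2d(uv):
        d=R.T@np.array([(u-p["cx"])/p["fx"],(v-p["cy"])/p["fy"],1]);out.append((c+d*(z-c[2])/d[2])[:2])
    return np.array(out)
def mask(im,lo,hi,box):
    h=cv2.cvtColor(im,cv2.COLOR_BGR2HSV);m=cv2.inRange(h,lo,hi);k=np.zeros_like(m);x0,y0,x1,y1=box;k[y0:y1,x0:x1]=m[y0:y1,x0:x1];return k
def rect(n,m,z):
    "min-area rectangle of largest blob, world mm on plane z: centre, long, short, long-axis angle deg"
    c=max(cv2.findContours(m,cv2.RETR_EXTERNAL,cv2.CHAIN_APPROX_NONE)[0],key=cv2.contourArea)
    w=ray(n,c[:,0,:],z).astype(np.float32);r=cv2.minAreaRect(w);b=cv2.boxPoints(r)
    e=[b[1]-b[0],b[2]-b[1]];e=max(e,key=np.linalg.norm);a=np.degrees(np.arctan2(e[1],e[0]));a=(a+90)%180-90
    return np.round(r[0],1),np.round(sorted(r[1]),1),round(float(a),1)
E
python3 - <<'E'
from h import *
im=cv2.imread("pics/top0.png")
box=(255,100,345,240)
print("fence top",rect("top",mask(im,(100,120,60),(130,255,255),box),90))
print("weight",rect("top",mask(im,(12,110,90),(30,255,255),(300,180,335,225)),88))
print("flap",rect("top",mask(im,(3,150,90),(14,255,255),(265,160,300,180)),90))
print("deck corners",ray("top",[(266,226),(329,226),(329,172)],70))
a=cv2.resize(im[100:240,240:360],None,fx=4.2,fy=4.2,interpolation=cv2.INTER_CUBIC)
cv2.imwrite("pics/crop1.png",a)
E
```

```text
fence top (array([ 545.4, -159.8]), array([ 7. , 39.9]), -0.3)
weight (array([ 509.6, -259.6]), array([33.3, 58.9]), 3.0)
flap (array([ 587.3, -202.2]), array([ 2.4, 16.4]), 89.4)
deck corners [[ 459.0807523  -140.81817056]
 [ 457.74362522 -289.18073963]
 [ 586.14927462 -291.12133812]]
```

View pics/crop1.png

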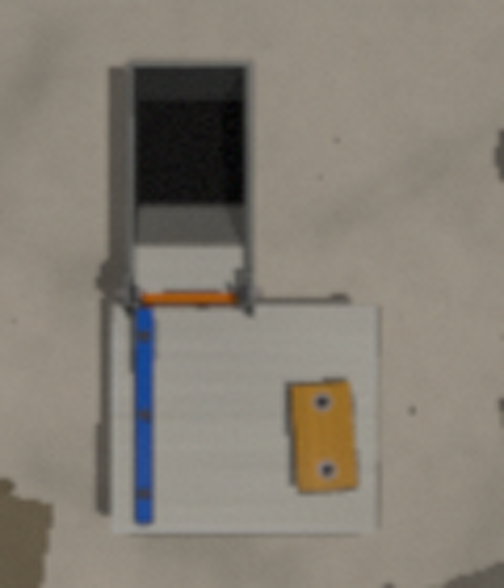

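The crop confirms it: the brass weight with two countersunk holes lies on the deck right of the lane. The fence mask caught only part of the fence, so I'll refine the station frame.

```bash
python3 - <<'E'
from h import *
im=cv2.imread("pics/top0.png")
m=mask(im,(100,80,30),(130,255,255),(262,165,285,235));m=cv2.morphologyEx(m,cv2.MORPH_CLOSE,np.ones((5,3)))
print("fence",rect("top",m,90))
# edges of deck
print("deck edges",ray("top",[(240+111/4.2,100+531/4.2),(240+376/4.2,100+531/4.2),(240+378/4.2,100+306/4.2)],70))
m=mask(im,(3,90,60),(16,255,255),(262,160,305,185));m=cv2.morphologyEx(m,cv2.MORPH_CLOSE,np.ones((3,9)))
print("flap",rect("top",m,91))
print("tray far corners",ray("top",[(240+131/4.2,100+64/4.2),(240+251/4.2,100+64/4.2)],86))
im=cv2.imread("pics/side0.png")
m=mask(im,(12,110,90),(30,255,255),(270,205,315,235));print("weight side",rect("side",m,88))
E
```

```text
fence (array([ 522.1, -160.9]), array([  9.4, 119.5]), -0.3)
deck edges [[ 458.06050654 -141.82404226]
 [ 456.72275549 -290.39737481]
 [ 584.06879836 -293.46334656]]
flap (array([ 587.4, -185.8]), array([ 7.1, 53.8]), 89.4)
tray far corners [[ 720.83516867 -155.19046031]
 [ 720.07202339 -222.88314264]]
weight side (array([ 507., -270.]), array([52. , 66.5]), 3.4)
```

servo_tool(
  motion=[
    [20, 0, 0, 0, 0, 0, -0.145],
    [20, 0, 0, 0, 0, 0, -0.145],
    [20, 0, 0, 0, 0, 0, -0.145],
    [20, 0, 0, 0, 0, 0, -0.145],
    [20, 0, 0, 0, 0, 0, -0.145],
    [20, 0, 0, 0, 0, 0, -0.145],
    [20, 0, 0, 0, 0, 0, -0.145],
    [20, 0, 0, 0, 0, 0, -0.12],
  ],
  force=30,
)

```text
time: 0.9
tool_pos: [245.1, -544.0, 225.0]
tcp_rot: [-179.8, -0.6, 91.4]
ft_force: [-0.6, 1.2, 0.6]
finger_gap: 20.1
```

servo_tool(
  motion=[
    [20, 28, 31, 0, 0, 0, 0],
    [20, 28, 31, 0, 0, 0, 0],
    [20, 28, 31, 0, 0, 0, 0],
    [20, 28, 31, 0, 0, 0, 0],
    [20, 28, 31, 0, 0, 0, 0],
    [20, 28, 31, 0, 0, 0, 0],
    [20, 28, 31, 0, 0, 0, 0],
    [20, 28, 31, 0, 0, 0, 0],
    [20, 0, 0, 0, 0, 0, 0.02],
    [20, 0, 0, 0, 0, 0, 0],
  ],
)

```text
time: 1.9
tool_pos: [492.2, -302.3, 220.6]
tcp_rot: [-179.5, -1.0, 90.4]
ft_force: [0.3, 0.2, 0.5]
finger_gap: 19.9
```

servo_tool(
  motion=[
    [20, -1, 8, 30, 0, 0, 0],
    [20, -1, 8, 30, 0, 0, 0],
    [20, -1, 0, 30, 0, 0, 0],
    [20, 0, 0, 25, 0, 0, 0],
    [20, 0, 0, 10, 0, 0, 0],
    [20, 0, 0, 0, 0, 0, 0],
  ],
)

```text
time: 2.5
tool_pos: [503.6, -308.8, 91.9]
tcp_rot: [-179.5, -0.9, 90.2]
ft_force: [0.2, 0.2, 0.7]
finger_gap: 20.2
```

```bash
python3 - <<'E'
from h import *
s=snapshot("side");t=snapshot("top")
a=cv2.resize(s[150:290,190:390],None,fx=3,fy=3,interpolation=cv2.INTER_CUBIC)
b=cv2.resize(t[100:240,250:350],None,fx=3,fy=3,interpolation=cv2.INTER_CUBIC)
cv2.imwrite("pics/c2.png",cv2.resize(np.hstack([a,b]),None,fx=.88,fy=.88))
d=sense();print(d["tool_pos"],d["tcp_rot"])
E
```

```text
[ 504.85771493 -309.40671049   94.11022388] [-179.60485109   -0.75224925   90.18497002]
```

View pics/c2.png

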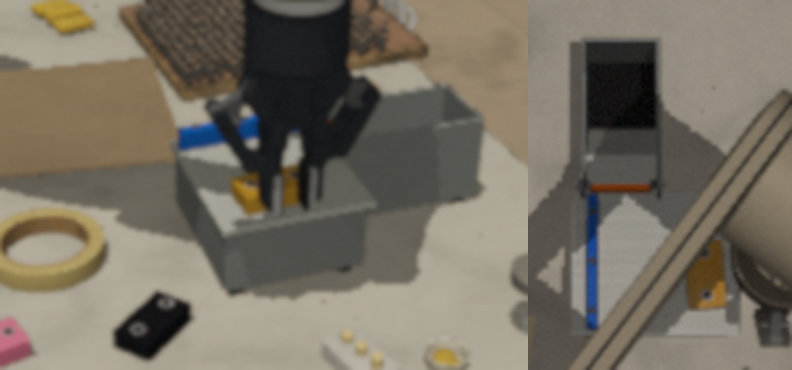

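The side view shows both fingertips just right of the weight, near the deck edge and clear of everything. I'll lower to deck height and start the sideways push.

servo_tool(
  motion=[
    [20, 0, 2, 10, 0, 0, 0],
    [20, 0, 2, 6, 0, 0, 0],
    [20, 0, 0, 0, 0, 0, 0],
  ],
)

```text
time: 2.9
tool_pos: [511.2, -311.4, 81.4]
tcp_rot: [-179.9, -0.5, 90.2]
ft_force: [-0.5, -0.2, -0.0]
finger_gap: 20.1
```

servo_tool(
  motion=[
    [20, 6, 0, 5, 0, 0, 0],
    [20, 8, 0, 0, 0, 0, 0],
    [20, 8, 0, 0, 0, 0, 0],
    [20, 8, 0, 0, 0, 0, 0],
    [20, 8, 0, 0, 0, 0, 0],
    [20, 8, 0, 0, 0, 0, 0],
  ],
)

```text
time: 3.5
tool_pos: [511.9, -262.2, 77.6]
tcp_rot: [180.0, -0.4, 90.2]
ft_force: [-0.6, -1.4, -0.7]
finger_gap: 19.7
```

servo_tool(
  motion=[
    [20, 8, 0, 0, 0, 0, 0],
    [20, 8, 0, 0, 0, 0, 0],
    [20, 8, 0, 0, 0, 0, 0],
    [20, 8, 0, 0, 0, 0, 0],
    [20, 2, 0, 0, 0, 0, 0],
  ],
)

```text
time: 4.0
tool_pos: [511.8, -224.1, 78.1]
tcp_rot: [180.0, -0.4, 90.2]
ft_force: [-0.3, -2.2, -0.3]
finger_gap: 20.3
```

```bash
python3 - <<'E'
from h import *
s=snapshot("side");t=snapshot("top")
a=cv2.resize(s[150:290,190:390],None,fx=3,fy=3,interpolation=cv2.INTER_CUBIC)
b=cv2.resize(t[100:240,250:350],None,fx=3,fy=3,interpolation=cv2.INTER_CUBIC)
cv2.imwrite("pics/c3.png",cv2.resize(np.hstack([a,b]),None,fx=.88,fy=.88))
d=sense();print(d["tool_pos"],d["tcp_rot"],d["ft_force"])
E
```

```text
[ 511.82915837 -224.50646733   78.13786125] [179.95871926  -0.4088755   90.23972349] [-1.0356821   0.2474626   0.45819222]
```

View pics/c3.png

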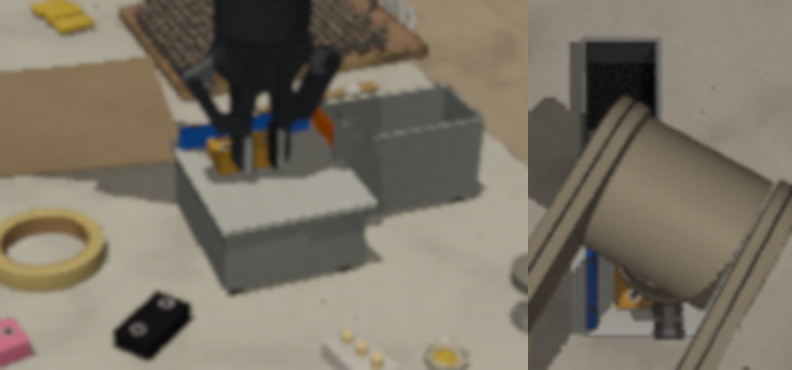

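The weight is following squarely in front of both tips, with a gap to the fence of about 12 mm. I'll close it gently and watch the force.

servo_tool(
  motion=[
    [20, 5, 0, 0, 0, 0, 0],
    [20, 4, 0, 0, 0, 0, 0],
    [20, 2, 0, 0, 0, 0, 0],
  ],
)

```text
time: 4.4
tool_pos: [511.9, -213.8, 78.4]
tcp_rot: [179.9, -0.4, 90.2]
ft_force: [-0.6, -0.9, 0.0]
finger_gap: 20.2
```

servo_tool(
  motion=[
    [20, 2.5, 0, 0, 0, 0, 0],
    [20, 2.5, 0, 0, 0, 0, 0],
  ],
)

```text
time: 4.6
tool_pos: [511.7, -209.1, 78.4]
tcp_rot: [180.0, -0.3, 90.2]
ft_force: [-3.2, -11.9, -0.1]
finger_gap: 20.1
```

Wrist force is 12 N against the fence, so the weight is seated. I'll back off, rise, close the fingers and go behind its near end.

servo_tool(
  motion=[
    [20, -8, 0, 0, 0, 0, 0],
    [20, -10, 0, 0, 0, 0, 0],
    [0, 0, -10, -30, 0, 0, 0],
    [0, 0, -25, -10, 0, 0, 0],
    [0, 10, -25, 0, 0, 0, 0],
    [0, 17, 0, 0, 0, 0, 0],
    [0, 10, 0, 0, 0, 0, 0],
    [0, 0, 0, 0, 0, 0, 0],
  ],
)

```text
time: 5.4
tool_pos: [450.7, -192.8, 119.9]
tcp_rot: [179.9, -0.4, 90.0]
ft_force: [0.3, -0.1, 0.5]
finger_gap: 0.0
```

```bash
python3 - <<'E'
from h import *
s=snapshot("side");t=snapshot("top")
a=cv2.resize(s[150:290,190:390],None,fx=3,fy=3,interpolation=cv2.INTER_CUBIC)
b=cv2.resize(t[100:240,250:350],None,fx=3,fy=3,interpolation=cv2.INTER_CUBIC)
cv2.imwrite("pics/c4.png",cv2.resize(np.hstack([a,b]),None,fx=.88,fy=.88))
d=sense();print(d["tool_pos"],d["tcp_rot"],d["ft_force"])
for n,i in(("top",t),("side",s)):
    try: print(n,rect(n,mask(i,(12,110,60),(30,255,255),(225,165,315,235)),88))
    except Exception as e: print(e)
E
```

```text
[ 450.90113197 -193.56558759  119.88643701] [179.91146868  -0.38040881  90.05770574] [ 1.49812881 -0.2604109   0.17273511]
top (array([ 586.7, -186.9]), array([ 4.7, 51.6]), 89.4)
side (array([ 507.1, -194. ]), array([53.9, 65.5]), 0.8)
```

View pics/c4.png

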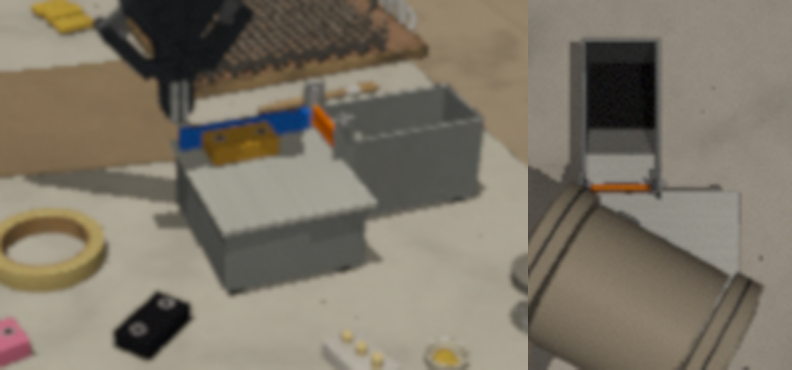

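The weight lies flush along the fence and the flap is shut. I'll lower behind its near end.

servo_tool(
  motion=[
    [0, 5, 0, 20, 0, 0, 0],
    [0, 4, 0, 15, 0, 0, 0],
    [0, 0, 0, 6, 0, 0, 0],
    [0, 0, 0, 0, 0, 0, 0],
  ],
)

```text
time: 5.9
tool_pos: [453.4, -185.6, 78.1]
tcp_rot: [179.8, -0.3, 90.1]
ft_force: [0.2, -0.3, 0.4]
finger_gap: 0.3
```

servo_tool(
  motion=[
    [0, 0, 6, 1, 0, 0, 0],
    [0, 0, 8, 0, 0, 0, 0],
    [0, 0, 8, 0, 0, 0, 0],
    [0, 0, 8, 0, 0, 0, 0],
    [0, 0, 8, 0, 0, 0, 0],
    [0, 0, 8, 0, 0, 0, 0],
    [0, 0, 8, 0, 0, 0, 0],
  ],
)

```text
time: 6.6
tool_pos: [512.8, -186.9, 79.1]
tcp_rot: [179.8, -0.2, 90.1]
ft_force: [-0.8, -0.1, 0.0]
finger_gap: -0.2
```

```bash
python3 - <<'E'
from h import *
s=snapshot("side")
cv2.imwrite("pics/c5.png",cv2.resize(s[150:290,190:390],None,fx=3,fy=3,interpolation=cv2.INTER_CUBIC))
E
```

```text
(no output)
```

View pics/c5.png

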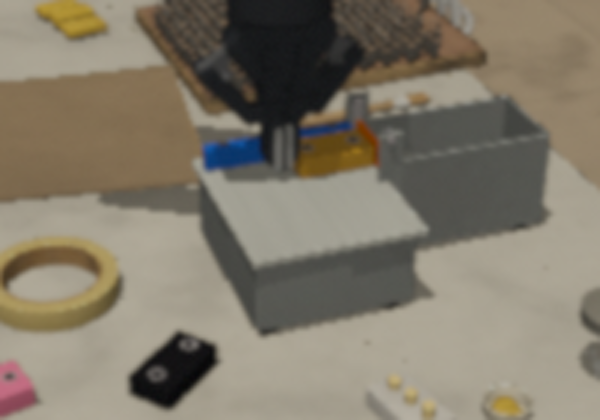

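The weight is along the fence with its nose at the flap (about (372,148) in the crop) and the fingers right behind it. Next I push it through.

servo_tool(
  motion=[
    [0, 1, 8, 1, 0, 0, 0],
    [0, 1, 8, 1, 0, 0, 0],
    [0, 0, 8, 0, 0, 0, 0],
    [0, 0, 8, 0, 0, 0, 0],
    [0, 0, 8, 0, 0, 0, 0],
    [0, 0, 8, 0, 0, 0, 0],
    [0, 0, 6, 0, 0, 0, 0],
  ],
)

```text
time: 7.35
tool_pos: [569.2, -186.8, 79.3]
tcp_rot: [-180.0, -0.0, 90.1]
ft_force: [-3.1, 0.4, 3.1]
finger_gap: 0.1
```

servo_tool(
  motion=[
    [0, 0, 5, 0, 0, 0, 0],
    [0, 0, 4, 0, 0, 0, 0],
    [0, 0, 3, 0, 0, 0, 0],
  ],
)

```text
time: 7.65
tool_pos: [582.6, -186.5, 79.4]
tcp_rot: [-180.0, -0.1, 90.1]
ft_force: [-4.6, -0.6, 3.3]
finger_gap: 0.2
```

```bash
python3 - <<'E'
from h import *
s=snapshot("side");t=snapshot("top")
a=cv2.resize(s[150:290,230:390],None,fx=3,fy=3,interpolation=cv2.INTER_CUBIC)
b=cv2.resize(t[100:240,250:350],None,fx=3,fy=3,interpolation=cv2.INTER_CUBIC)
cv2.imwrite("pics/c6.png",np.hstack([a,b]))
d=sense();print(d["tool_pos"],d["ft_force"])
E
```

```text
[ 582.85364058 -186.48820664   79.48776494] [-1.61431627  0.17779826  2.08526756]
```

View pics/c6.png

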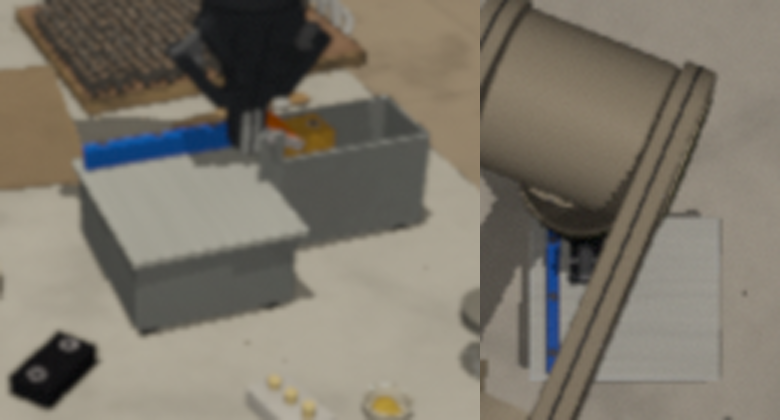

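The weight's nose is over the sill edge and the flap rests on top of it. It has not dropped yet, so I'll advance a few mm more.

servo_tool(
  motion=[
    [0, 0, 3, 0, 0, 0, 0],
    [0, 0, 2, 0, 0, 0, 0],
    [0, 0, 0, 0, 0, 0, 0],
  ],
)

```text
time: 8.05
tool_pos: [586.8, -186.5, 80.0]
tcp_rot: [-179.8, -0.1, 90.1]
ft_force: [-4.1, 0.8, 1.8]
finger_gap: 0.0
```

```bash
python3 - <<'E'
from h import *
s=snapshot("side")
cv2.imwrite("pics/c7.png",cv2.resize(s[160:240,290:390],None,fx=6,fy=6,interpolation=cv2.INTER_CUBIC))
d=sense();print(d["tool_pos"],d["ft_force"])
E
```

```text
[ 587.07282973 -186.50472593   79.92667497] [0.13456872 0.19215283 0.9275853 ]
```

View pics/c7.png

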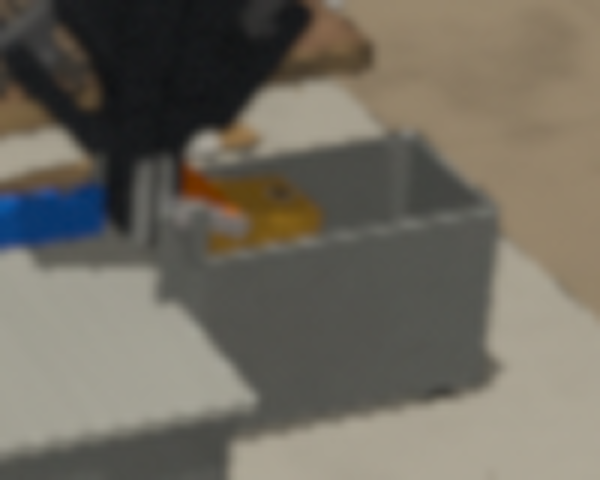

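```bash
python3 - <<'E'
from h import *
f=lambda *q:ray("side",[(290+x/6,160+y/6) for x,y in q],q0)
q0=88;print("nose L,R corners, front hole",f((293,177),(321,207),(283,190)))
q0=85;print("finger front edge",f((180,235),(160,240)))
q0=110;print("near cheek tops?",f((205,225)))
E
```

```text
nose L,R corners, front hole [[ 658.62281629 -175.79711906]
 [ 657.80824442 -201.70275422]
 [ 650.17983548 -184.23760317]]
finger front edge [[ 600.15399056 -198.70708322]
 [ 591.45064537 -199.70511451]]
near cheek tops? [[ 592.28423301 -235.77020392]]
```

Nose is at x ≈ 658, so the middle is past the sill edge (≈620). The upward force on the fingers suggests friction is holding the tail down. I'll back off slightly to let it tip.

servo_tool(
  motion=[
    [0, 0, -4, 0, 0, 0, 0],
    [0, 0, 0, 0, 0, 0, 0],
    [0, 0, 0, 0, 0, 0, 0],
    [0, 0, 0, 0, 0, 0, 0],
  ],
)

```text
time: 8.5
tool_pos: [583.6, -186.3, 79.7]
tcp_rot: [180.0, -0.1, 90.1]
ft_force: [-0.8, -0.4, -0.1]
finger_gap: 0.2
```

```bash
python3 - <<'E'
from h import *
s=snapshot("side")
cv2.imwrite("pics/c8.png",cv2.resize(s[160:240,290:390],None,fx=6,fy=6,interpolation=cv2.INTER_CUBIC))
d=sense();print(d["tool_pos"],d["ft_force"])
for i in(s,cv2.imread("pics/side0.png")):print("brass px in tray region",cv2.countNonZero(mask(i,(12,110,50),(30,255,255),(322,180,375,215))))
E
```

```text
[ 583.54418224 -186.35172707   79.67071991] [-0.73442639  0.43145354  0.20870653]
brass px in tray region 38
brass px in tray region 7
```

View pics/c8.png

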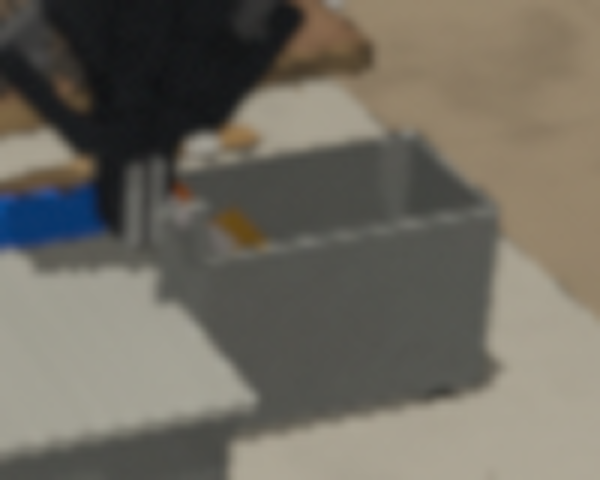

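The weight has tipped down the slide and only its upper part still shows at crop (240,228). I'll draw the fingers straight back out, then up and away for a clear view.

servo_tool(
  motion=[
    [0, 0, -8, 0, 0, 0, 0],
    [0, 0, -15, 0, 0, 0, 0],
    [0, 0, -20, 0, 0, 0, 0],
    [0, 0, -20, 0, 0, 0, 0],
    [0, 0, 0, -30, 0, 0, 0],
    [0, 0, -10, -35, 0, 0, 0],
    [0, -30, -20, -30, 0, 0, 0],
    [0, -40, -25, -15, 0, 0, 0],
    [0, -40, -25, 0, 0, 0, 0],
    [0, -40, -25, 0, 0, 0, 0],
  ],
)

```text
time: 9.55
tool_pos: [408.7, -335.5, 191.8]
tcp_rot: [-180.0, -0.1, 90.7]
ft_force: [0.9, -0.6, -0.6]
finger_gap: -0.2
```

servo_tool(
  motion=[
    [0, -40, -25, 0, 0, 0, 0],
    [0, -40, -25, 0, 0, 0, 0],
    [0, -40, -20, 0, 0, 0, 0],
    [0, 0, 0, 0, 0, 0, 0],
    [0, 0, 0, 0, 0, 0, 0],
  ],
)

```text
time: 10.05
tool_pos: [331.3, -465.0, 193.1]
tcp_rot: [179.9, 0.2, 90.3]
ft_force: [0.5, 0.3, 0.1]
finger_gap: -0.0
```

```bash
python3 - <<'E'
from h import *
s=snapshot("side");t=snapshot("top")
a=cv2.resize(s[150:250,260:390],None,fx=3.6,fy=3.6,interpolation=cv2.INTER_CUBIC)
b=cv2.resize(t[100:200,250:340],None,fx=3.6,fy=3.6,interpolation=cv2.INTER_CUBIC)
b=cv2.convertScaleAbs(b,alpha=1.5)
cv2.imwrite("pics/c9.png",np.hstack([a,b]));cv2.imwrite("pics/topend.png",t);cv2.imwrite("pics/sideend.png",s)
d=sense();print(d["time"],d["tool_pos"],d["ft_force"])
for z in(12,30):
    try: print("brass",rect("top",mask(t,(12,110,30),(32,255,255),(262,110,305,168)),z))
    except Exception as e: print(e)
m=mask(t,(3,90,60),(16,255,255),(262,160,305,185));m=cv2.morphologyEx(m,cv2.MORPH_CLOSE,np.ones((3,9)));print("flap",rect("top",m,91))
E
```

```text
10.15 [ 332.09583202 -464.12376297  193.09447105] [0.54942412 1.21912597 0.47683918]
brass (array([ 656.1, -177.3]), array([37.5, 38.1]), -0.6)
brass (array([ 652.3, -177.7]), array([37. , 37.5]), -0.6)
flap (array([ 587.3, -187. ]), array([ 7.1, 51.4]), 89.4)
```

View pics/c9.png

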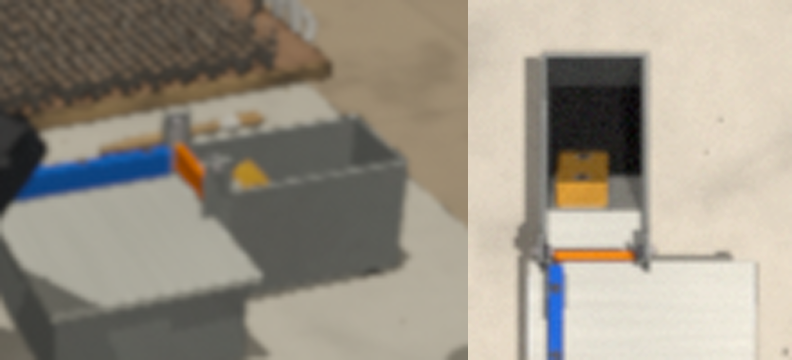

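The top view shows the weight in the tray box, leaning on the slide (crop (582,180)), and the orange flap shut and in line at x 587. I need to check whether it is down on the pad or hung up on the slide, so I'll wait a second, compare and triangulate its upper end.

servo_tool(
  motion=[
    [0, -20, -5, 0, 0, 0, 0],
    [0, -20, -5, 0, 0, 0, 0],
    [0, 0, 0, 0, 0, 0, 0],
    [0, 0, 0, 0, 0, 0, 0],
    [0, 0, 0, 0, 0, 0, 0],
    [0, 0, 0, 0, 0, 0, 0],
    [0, 0, 0, 0, 0, 0, 0],
    [0, 0, 0, 0, 0, 0, 0],
  ],
)

```text
time: 10.95
tool_pos: [328.5, -496.4, 193.4]
tcp_rot: [179.9, 0.0, 91.1]
ft_force: [0.2, -0.2, 0.3]
finger_gap: 0.1
```

```bash
python3 - <<'E'
from h import *
t=snapshot("top");s=snapshot("side")
t0=cv2.imread("pics/topend.png");s0=cv2.imread("pics/sideend.png")
for i in(t0,t):print("top brass",rect("top",mask(i,(12,110,30),(32,255,255),(262,110,305,168)),30))
for i in(s0,s):
    m=mask(i,(14,110,50),(32,255,255),(322,185,345,208));print("side px bbox",cv2.boundingRect(cv2.findNonZero(m)),cv2.countNonZero(m))
print("tray region change",cv2.absdiff(t,t0)[110:168,262:305].max())
def tri(a,b):
    A=[];B=[]
    for n,(u,v) in(("top",a),("side",b)):
        p=camera_params(n);R,T=p["R"],p["t"]
        for k,x in((0,(u-p["cx"])/p["fx"]),(1,(v-p["cy"])/p["fy"])):
            A.append(R[k]-x*R[2]);B.append(x*T[2]-T[k])
    r=np.linalg.lstsq(np.array(A),np.array(B),rcond=None);return r[0].round(1),r[1]
for b in((247,160),(243,160),(255,163)):print(tri((275,149.7),(260+b[0]/3.6,150+b[1]/3.6)))
a=cv2.resize(t[125:170,260:305],None,fx=9,fy=9,interpolation=cv2.INTER_CUBIC)
b=cv2.resize(s[175:215,315:355],None,fx=9,fy=9,interpolation=cv2.INTER_CUBIC)
b=cv2.copyMakeBorder(b,0,45,0,0,cv2.BORDER_CONSTANT)
cv2.imwrite("pics/c10.png",cv2.convertScaleAbs(np.hstack([a,b]),alpha=1.4))
E
```

```text
top brass (array([ 652.3, -177.7]), array([37. , 37.5]), -0.6)
top brass (array([ 652.3, -177.7]), array([37. , 37.5]), -0.6)
side px bbox (325, 195, 9, 7) 50
side px bbox (325, 195, 9, 7) 49
tray region change 14
(array([ 640.1, -162.9,   71.8]), array([1.36370117]))
(array([ 638.8, -162.5,   72. ]), array([9.10442668]))
(array([ 643. , -163.7,   69. ]), array([5.46367277]))
```

View pics/c10.png

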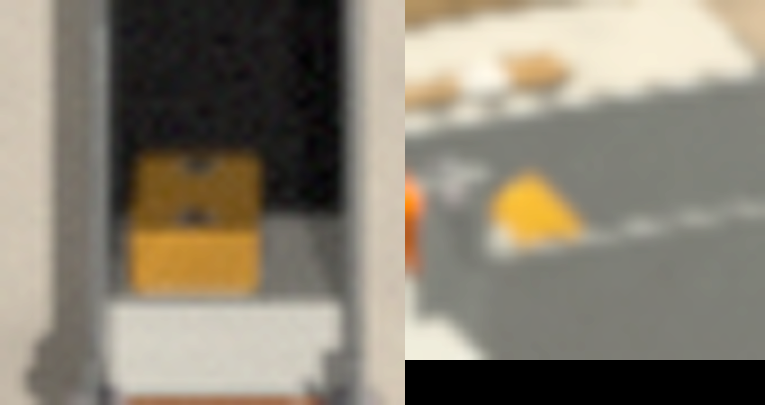

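The weight is at rest: no change over 0.8 s. Its upper edge is at z ≈ 71. For a 60 mm piece on this slope, that puts the lower end on the pad (z ≈ 12), leaning back against the slide. The flap is shut where it started and the robot is clear, so I'm handing in.

```bash
python3 -c "
from bench import *
print(hand_in())"
```

```text
the job is handed in; nothing more can be done
None
```

The brass weight is in the catch tray and the flap has swung shut. I handed the job in at about 11 s of the 50 s limit.

**What I did:** I slid the weight sideways with both fingertips until it met the blue fence, at about 12 N. With the fingers closed I then pushed it endwise along the fence and through the orange flap. It stayed level past the sill edge, apparently held by friction on the fingers, and tipped down the slide when I backed off 4 mm. I then drew the fingers straight out and moved the arm clear. I never gripped or lifted the weight.

**Last checks:**
- **Flap:** in the top view it lies at x 587.3, y −187.0 mm. It was at 587.4, −185.8 before the push.
- **Weight:** it did not move in pictures taken 0.8 s apart. It is not lying flat on the pad. It leans steeply on the slide with its upper edge at about z 71 mm, so I judge its lower end to be on the pad. I could not see that end directly.
- **Robot:** touching nothing, with wrist forces at noise level.
- **Other things on the bench:** the arm never went near them, but I did not measure their positions afterwards.

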